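# Unload the drilling jig under its counterweighted hold-down

## Task

Unload the drilling jig: take the yellow counterweighted hold-down arm by its steel handle bar, lift it past its balance point and ease it back until you feel it touch its stop, so that it rests open by itself when you let go; it must never be forced, gripped hard, dropped or slammed. Then take the wooden block out of the jig and lay it in the grey parts tray, leaving the other things on the bench alone.

Things in the scene. Friction and masses are not known exactly. Their poses are not given: they have to be found in the camera images.
- holddown (a joint): angle of the yellow hold-down arm (rad). 0: closed, arm level, rubber foot on the block; grows as the handle is lifted up and over to the rear. Front-heavy at first (1 to 2 N at the handle), past its balance it falls open by itself onto the stop screw. Over 1.4 rad/s, or over 0.9 rad/s opening past 1.75 rad, counts as dropped or slammed: let go 0.02 rad short of the stop, it gets too fast
- counterweight_mid (a point): centre of the steel counterweight on the arm, 44 mm diameter, 50 mm long, clamped on its rod 34 to 48 mm from the hinge, behind and above it when closed. Its place and weight differ from run to run, so the arm balances somewhere between 0.75 and 1.3 rad
- bracket_top (a point): top of the jig's rear bracket, 164 mm above the bench, which carries the adjustable stop screw with a rubber tip. The screw is set differently each time: the arm meets it somewhere between 1.85 and 2.25 rad, to be found by feel. The stop is rigid and may be pressed with at most 20 N; it lies 63 to 72 mm from the hinge, so it feels about twice the push at the handle, besides the arm resting on it with 2 to 5 N
- handle (a point): middle of the arm's handle: round steel bar, 10 mm diameter, level, along the jig's y; end of a U-shaped loop, 140 mm from the hinge axis. Inside the loop 64 mm clear along the bar, 39 mm from bar to the arm's crosspiece. Closed, 35 mm clear below the bar. Axes: x from bar to hinge, y along the bar. The light handle may take at most 22 N from the robot, both fingers' grip included (5 N a finger is ample)
- hinge (a point): middle of the arm's hinge axis, fixed to the jig, 88 mm above the bench. Axes are the jig's: x level, from the closed handle to the hinge and on to the rear bracket; y along the hinge axis; z up
- drill_jig: blue steel drilling jig bolted to the bench, base plate 250 x 116 x 14 mm; origin on the bench top under the hinge, axes as for the hinge. Base from x = -155 to 95 mm. Hinge cheeks 96 mm high, outer faces at y = +-45 mm. Rear bracket at x = 75 to 93 mm
- nest (a point): middle of the top of the plywood riser on which the block lies, 28 mm above the bench, 105 mm from the hinge towards the closed handle; axes as the jig's. Riser 34 mm wide; the block's long sides overhang it by 4 mm and stand free. Aluminium end stops rise 8 mm above the riser at x = -38 and +38 mm (inner faces)
- offcut_mid (a point): centre of the wooden block, a brown hardwood offcut of 42 x 70 x 20 mm (its own x, y, z; 50 g), half-way up. In the jig it lies flat, 70 mm along the jig's x axis, its centre 38 mm above the bench, top 48 mm. Grip it across the 42 mm
- tray: grey plastic open parts tray, loose, 130 x 150 mm outside (its x, y), 40 mm high, walls and floor 4 mm; origin at the centre of its underside, z up. Stands to the left or right of the jig
- screw_jar: glass jar of screws, red lid, 68 mm diameter, 95 mm high, loose; origin under its centre. Stands on the side of the jig where the tray is not. Leave alone
- pet_bottle: scuffed clear drinking bottle with white cap, 68 mm diameter, 210 mm high, loose, left of the jig at the back; origin under its centre. Leave alone
- glue_bottle: orange wood glue bottle, 54 mm diameter, 160 mm high, loose, right of the jig at the back; origin under its centre. Leave alone
Things that resemble listed ones, but are neither listed nor needed, are in the scene too. What is meant by the part that bears offcut_mid is not blue or green, and is the larger of those in its own colour.

How it is judged (in metres and radians):
On the way:
1. the hold-down arm stands open past 1.78 rad, at rest and let go (value of joint holddown above 1.78 rad and velocity of joint holddown between -0.05 and 0.05 rad/s and contact force between each of the fingers, the arm and holddown below 0.1 N), for 0.4 s.
At the end, for the whole second after the job is handed in: The hold-down arm rests open by itself beyond 1.78 rad, still and untouched; the wooden block lies inside the tray, flat (within 0.3 rad), its centre within the walls and less than 35 mm above the tray's underside; the tray stands level (0.1 rad) and still (all of step 1 and x of offcut_mid in the frame of tray between -0.062 and 0.062 m and y of offcut_mid in the frame of tray between -0.072 and 0.072 m and z of offcut_mid in the frame of tray below 0.035 m and angle between offcut_mid's own z axis and vertical below 0.3 rad and angle between tray's own z axis and vertical below 0.1 rad and linear speed of tray below 0.02 m/s).
It fails at once if more than 22 N between the robot and the hold-down arm (contact force between any of the fingers, the arm and holddown above 22 N).
It fails at once if the hold-down arm is pressed against its stop screw with more than 20 N (contact force between holddown and stop_screw above 20 N).
It fails at once if the hold-down arm moves faster than 1.4 rad/s or, past 1.75 rad, opens faster than 0.9 rad/s (dropped or slammed) ((value of joint holddown above 1.75 rad and velocity of joint holddown above 0.9 rad/s) or velocity of joint holddown above 1.4 rad/s or velocity of joint holddown below -1.4 rad/s).
It fails at once if the jar or a bottle is shoved more than 30 mm or knocked over (distance of any of screw_jar, pet_bottle, glue_bottle from where it was at the start of the episode above 0.03 m or angle between any of screw_jar, pet_bottle, glue_bottle's own z axis and vertical above 0.5 rad).
It also fails if it takes over 72 s, if anything falls off the work surface, if the arm or the gripper's body presses on something with over 40 N, if the wrist force passes 120 N, or if a joint passes its speed limit or range.

## Robot

A 6-joint arm with a two-finger parallel gripper is mounted at the origin on the work surface; the furniture and walls round the work are solid. World frame = base frame: x ahead of the robot, y to its left, z up, the work surface at z = 0. Lengths are in mm, angles in rad, forces in N, time in s.
With the tool pointing down it reaches from about 400 to 825 mm from the base axis. Payload 7 kg.
Tool frame: the origin (TCP) lies at the very end of the fingers, on their centre line; the grasp point (between the pads) lies 19 mm behind it; z points along the fingers, y is the line along which they close (so a half turn about z gives the same grasp; the last joint's range is limited). The gripper opens to 88 mm and grips with 3 to 60 N. Pads are 19 mm wide; open, the fingers measure 130 mm over their backs; the gripper's body (78 mm by 193 mm) begins 47 mm behind the grasp point.
Start: joints at [1.556, 0.359, 0.012, 0, -1.224, -0.288], TCP at [201.29, 644.265, 226.561] pointing down, gripper open.
Joint ranges: [-3.07, 3.07], [-1.43, 2.12], [-1.02, 1.25], [-3.03, 1.67], [-3.05, -0], [-3.03, 3.03]. Speed limits (rad/s): [2.39, 2.39, 3.01, 3.14, 3.14, 3.14].

## Interface

Orientations are given as a unit quaternion [x, y, z, w].
In Python, from plant import bot gives the robot as it stands. Calls block until the motion is done:
- bot.move_ptp(position, orientation): joint-space move of the TCP to a pose.
- bot.line_to(position, velocity=150, ori=None): straight line of the TCP; ori=None keeps the orientation; velocity is the mean speed in mm/s.
- bot.move_joints(angles): joint-space move.
- bot.move_gripper(opening, force=None): finger opening in mm; force is the grip in N (None keeps the last); returns when the fingers have stopped.
- bot.pause(seconds).
- bot.solve_ik(position, orientation): joint angles nearest the present ones, or None.
- bot.read_state(): the state.
- bot.camera(name): name is "scene" or "top" or "wrist"; returns the picture (420x560x3 uint8, red, green, blue); there is no depth.
- bot.get_calibration(name): a dict with "fx", "fy", "cx", "cy" (pixels), "view" (4x4, takes a point from world to camera coordinates); the wrist camera has in their place "T_tool_cam" (4x4, takes a point from camera to tool coordinates, whose origin is the TCP and whose axes are the flange's). Camera axes: x right, y up, looking along -z (the intrinsics and any distortion apply to the point x, -y, -z); pixel columns grow to the right and rows downward; lengths in mm; the calibration is good to about 2 mm. A picture is of the moment at which its call begins: read the wrist's pose just before it. get_calibration takes no time and is no camera call.
A pose or a line that the arm cannot do raises bot.Unreachable and nothing moves.
- bot.close_job(): hands the job in; it is judged then, once.
The state is a dict: "t": time; "joint_pos": joint angles; "qvel": joint speeds; "tau": joint torques, N m; "tcp_pos": TCP position; "eef_rot": TCP orientation; "contact_force": force on the tool from outside, world axes, zero at the start; "moment": the same for the moment, N m; "width": finger opening in mm; "finger_force": force on a finger pad.
Only numpy, scipy, OpenCV 4.12 (cv2) and the standard library are available. Lean on these libraries where they do the work, as an engineer would, in place of code of your own. Each camera call takes 0.05 s, during which the arm holds its last target. There are 200 camera calls.

## Working session

There is one attempt and no reset: what is moved stays moved. The work goes in short steps, each a Python script; the robot and the scene stay as the last script left them, time stands still between calls to the robot, and variables do not carry over. Pictures are saved under pics/ and viewed, at most 10 in all, crops included, and the job is handed in when it is done.

```bash
ls; mkdir -p pics; python3 - <<'E'
from plant import bot
import cv2
for n in("scene","top"):
    cv2.imwrite(f"pics/{n}0.png",bot.camera(n)[:,:,::-1]); print(bot.get_calibration(n))
print(bot.get_calibration("wrist")); print(bot.read_state())
E
```

```text
pics
{'fx': 437.90956264314843, 'fy': 437.90956264314843, 'cx': 281.56076905342485, 'cy': 212.05705089779792, 'view': array([[-7.04081360e-01,  7.10109373e-01, -3.75725714e-03,
         4.74696655e+02],
       [-4.49629160e-01, -4.41704544e-01,  7.76357337e-01,
         1.20665816e+02],
       [ 5.49639024e-01,  5.48308102e-01,  6.30281817e-01,
        -1.29545409e+03],
       [ 0.00000000e+00,  0.00000000e+00,  0.00000000e+00,
         1.00000000e+00]])}
{'fx': 400.28454282074813, 'fy': 400.28454282074813, 'cx': 284.87739733634197, 'cy': 209.60956061167659, 'view': array([[-1.16085788e-02, -9.99747144e-01, -1.92584892e-02,
        -8.16065458e+01],
       [ 9.93974012e-01, -1.36367126e-02,  1.08764444e-01,
        -5.59095841e+02],
       [-1.08999565e-01, -1.78798371e-02,  9.93880982e-01,
        -1.15442946e+03],
       [ 0.00000000e+00,  0.00000000e+00,  0.00000000e+00,
         1.00000000e+00]])}
{'fx': 360.4129913322086, 'fy': 360.4129913322086, 'cx': 273.14591315804796, 'cy': 208.69858744279276, 'T_tool_cam': array([[-2.73111621e-04,  9.63534937e-01,  2.67582419e-01,
         
[... 288 characters left out ...]
int_pos': array([ 1.55611340e+00,  3.59314249e-01,  1.11726887e-02, -2.75110325e-04,
       -1.22412766e+00, -2.88085156e-01]), 'qvel': array([ 2.27388188e-04,  5.97699993e-05,  7.54470431e-04, -4.77408172e-04,
        1.76985821e-04, -4.75308591e-04]), 'tau': array([-7.58928672e-04, -5.84161127e+01,  2.93750274e+01,  7.01546609e+00,
        1.00862994e-02, -5.35588163e-05]), 'tcp_pos': array([201.17743035, 643.87072319, 225.73273728]), 'eef_rot': array([ 9.88555962e-01, -1.50852744e-01, -2.77714068e-05,  7.47199686e-04]), 'contact_force': array([-0.27257515,  0.3795008 , -0.35223582]), 'moment': array([-0.01234973, -0.05423972,  0.00428817]), 'finger_force': 0.0, 'width': 87.69326170072068}
```

View pics/scene0.png

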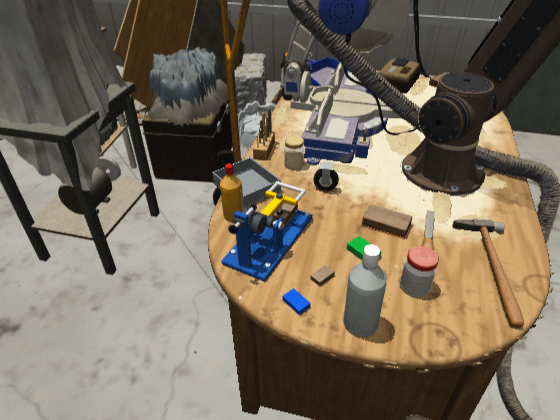

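View pics/top0.png

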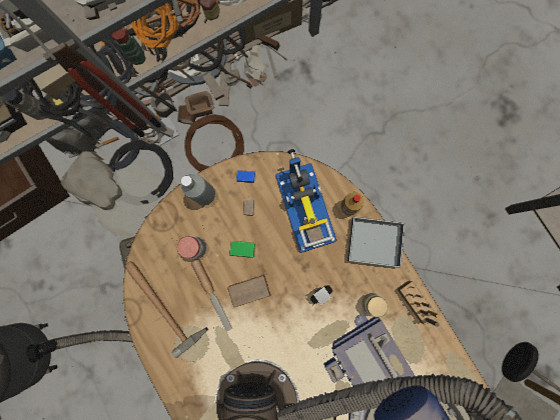

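```bash
python3 - <<'E'
import cv2
a=cv2.imread("pics/scene0.png")[150:285,200:325]; b=cv2.imread("pics/top0.png")[140:275,265:415]
cv2.imwrite("pics/s1.png",cv2.resize(a,None,fx=4.4,fy=4.4,interpolation=cv2.INTER_CUBIC))
cv2.imwrite("pics/t1.png",cv2.resize(b,None,fx=4.4,fy=4.4,interpolation=cv2.INTER_CUBIC))
E
```

```text
(no output)
```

View pics/s1.png

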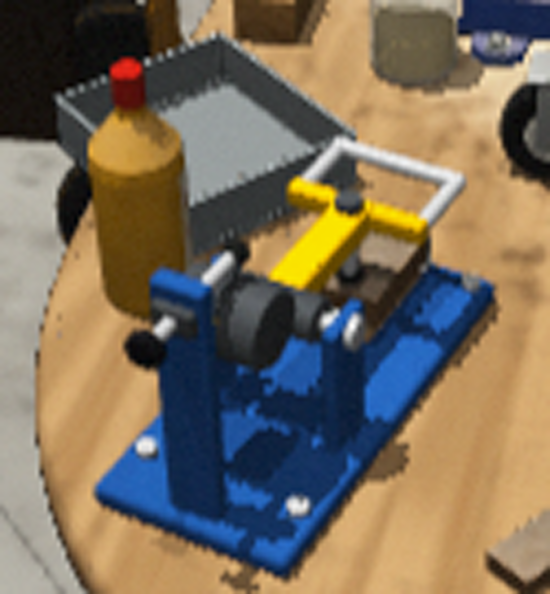

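View pics/t1.png

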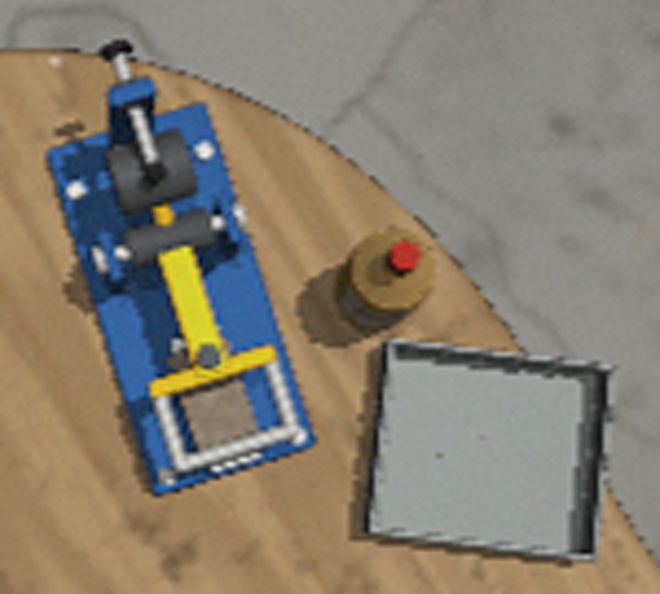

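```bash
cat > h.py <<'E'
import numpy as np, cv2
from scipy.optimize import least_squares
from scipy.spatial.transform import Rotation as R
from plant import bot
CAL={n:bot.get_calibration(n) for n in("scene","top")}
def proj(c,P,view=None):
    V=c['view'] if view is None else view
    p=np.atleast_2d(P)@V[:3,:3].T+V[:3,3]
    return np.c_[c['cx']+c['fx']*p[:,0]/-p[:,2], c['cy']+c['fy']*p[:,1]/p[:,2]]
def wview(st):
    T=np.eye(4);T[:3,:3]=R.from_quat(st['eef_rot']).as_matrix();T[:3,3]=st['tcp_pos']
    return np.linalg.inv(T@bot.get_calibration("wrist")['T_tool_cam'])
def place(p,loc):
    c,s=np.cos(p[2]),np.sin(p[2]); L=np.atleast_2d(loc).astype(float)
    return np.c_[p[0]+c*L[:,0]-s*L[:,1],p[1]+s*L[:,0]+c*L[:,1],L[:,2]]
def tri(us,ut):
    return least_squares(lambda P:np.r_[(proj(CAL['scene'],P)-us).ravel(),(proj(CAL['top'],P)-ut).ravel()],[600,-100,50.])
E
python3 - <<'E'
from h import *
S=lambda q:np.array(q)/4.4+[200,150]-.4
T=lambda q:np.array(q)/4.4+[265,140]-.4
hs=S([(460,180),(340,145)]);ht=T([(180,465),(303,436)])
for a,b in zip(hs,ht):
    r=tri(a,b);print("handle end",r.x.round(1),r.cost)
rows=[('scene',S([(493,288),(285,572),(97,492)]),[(-155,58,14),(95,58,14),(95,-58,14)]),
('top',T([(50,152),(205,103),(313,443),(155,493)]),[(95,58,14),(95,-58,14),(-155,-58,14),(-155,58,14)]),
('scene',hs,[(-140,34,88),(-140,-34,88)]),('top',ht,[(-140,34,88),(-140,-34,88)])]
f=lambda p:np.concatenate([(proj(CAL[n],place(p,L))-u).ravel() for n,u,L in rows])
r=least_squares(f,[800,-150,0.3],loss='soft_l1');print("jig",r.x,f(r.x).round(1))
tr=[('top',T([(388,340),(608,368),(595,558),(368,537)]),[(75,65),(75,-65),(-75,-65),(-75,65)]),
('scene',S([(58,98),(220,35),(355,135)]),[(75,-65),(-75,-65),(-75,65)])]
for m in(0,1):
    tt=[(n,u,[(x,y,40) if (m==0) else (x*65/75,y*75/65,40) for x,y in L]) for n,u,L in tr]
    g=lambda p:np.concatenate([(proj(CAL[n],place(p,L))-u).ravel() for n,u,L in tt])
    q=least_squares(g,[650,-300,0]);print("tray",m,q.x,q.cost,g(q.x).round(1))
E
```

```text
handle end [ 450.3 -145.    90.8] 0.13976351764293
handle end [ 467.4 -223.2   84.6] 0.30307237931734715
jig [ 5.95226916e+02 -1.40513476e+02  2.96527596e-01] [ 0.9 -1.3  0.1 -1.2 -1.8 -0.7 -1.8 -0.3 -0.6 -0.7  1.1  0.7 -0.3  1.3
 -1.9  0.4  1.   1.   1.1 -0.2 -3.7 -1. ]
tray 0 [ 4.60821863e+02 -3.52170099e+02 -1.26967020e-01] 73.93390635092358 [ 3.5 -3.7 -1.9 -5.  -3.3  3.6  3.   3.1 -3.   3.   4.4 -0.5  1.  -3.5]
tray 1 [ 4.59604762e+02 -3.50918162e+02 -1.27012364e-01] 3.246553832650223 [-0.7 -0.2  0.9 -0.8  0.   0.9 -0.5 -0.4 -1.1  0.2  0.3 -0.8  1.  -0.6]
```

```bash
cat >> h.py <<'E'
def ori(yaw,tilt=0,flip=0):
    # tool z: down, tilted by tilt forward(+jig x at yaw); tool y along jig x (flip: -x)
    z=np.array([np.sin(tilt)*np.cos(yaw),np.sin(tilt)*np.sin(yaw),-np.cos(tilt)])
    y=np.array([np.cos(tilt)*np.cos(yaw),np.cos(tilt)*np.sin(yaw),np.sin(tilt)])*(-1 if flip else 1)
    return R.from_matrix(np.c_[np.cross(y,z),y,z]).as_quat()
E
python3 - <<'E'
from h import *
J=[595.2,-140.5,0.2965]
print(proj(CAL['top'],[[600,165,210],[540,-260,160]]))
for flip in(0,1):
  for tilt in(0,.3,.6):
    out=[]
    for th in(0,.5,1,1.5,2.25):
        P=place(J,[-140*np.cos(th),0,88+140*np.sin(th)])[0]+14*R.from_quat(ori(J[2],tilt,flip)).as_matrix()[:,2]
        q=bot.solve_ik(P,ori(J[2],tilt,flip)); out.append(None if q is None else np.round(q,2))
    print(flip,tilt,out[0],out[-1],[o is not None for o in out])
P=place(J,[-140,0,230])[0]
for f in(0,1):print(bot.solve_ik(P,ori(J[2],0,f)))
E
```

```text
[[183.20437124 186.76280011]
 [349.31900598 210.14423657]]
0 0 [ 0.02  0.23 -0.58  0.   -0.77 -2.87] [ 0.11  0.41 -0.01  0.   -1.15 -2.96] [True, True, True, True, True]
0 0.3 [-0.07  0.13 -0.66 -0.22 -0.51 -2.6 ] [ 0.08  0.27 -0.22 -0.09 -0.79 -2.87] [True, True, True, True, True]
0 0.6 [-0.36  0.12 -0.59 -0.8  -0.5  -1.84] [ 0.01  0.19 -0.34 -0.35 -0.48 -2.59] [True, True, True, True, True]
1 0 [ 0.02  0.23 -0.58  0.   -0.77  0.27] [ 0.11  0.41 -0.01  0.   -1.15  0.18] [True, True, True, True, True]
1 0.3 [-0.07  0.13 -0.66 -0.22 -0.51  0.54] [ 0.08  0.27 -0.22 -0.09 -0.79  0.27] [True, True, True, True, True]
1 0.6 [-0.36  0.12 -0.59 -0.8  -0.5   1.3 ] [ 0.01  0.19 -0.34 -0.35 -0.48  0.55] [True, True, True, True, True]
[ 0.02263756  0.05790628 -0.36756433  0.         -1.14532572 -2.86773022]
[ 0.02263756  0.05790628 -0.36756433  0.         -1.14532572  0.27386244]
```

```bash
python3 - <<'E'
from h import *
J=[595.2,-140.5,0.2965]
st=bot.read_state(); bot.line_to([201,620,330],300)
bot.move_ptp(place(J,[-140,0,330])[0],ori(J[2],0,1))
bot.line_to(place(J,[-130,0,220])[0],200)
st=bot.read_state(); im=bot.camera("wrist"); np.save("w1.npy",wview(st))
print(st['t'],st['tcp_pos'],st['eef_rot'],st['contact_force'])
w=bot.get_calibration("wrist"); im=im[:,:,::-1].copy(); cv2.imwrite("pics/w1raw.png",im)
b=cv2.resize(im,(800,600))
for L in [(-140,32,88),(-140,-32,88),(-140,0,88),(-140,21,48),(-140,-21,48),(0,0,88)]:
    u=proj(w,place(J,L),np.load("w1.npy"))[0]*800/560; print(L,u.round(0)); cv2.circle(b,tuple(int(v) for v in u),3,(255,0,255),-1)
cv2.imwrite("pics/w1.png",b)
E
```

```text
4.2583 [ 471.56202518 -178.53780588  220.92566404] [ 8.03980619e-01 -5.94655277e-01  5.16118835e-04 -1.86184567e-05] [-0.61828773 -0.68459931  0.34673655]
(-140, 32, 88) [409. 336.]
(-140, -32, 88) [410. 229.]
(-140, 0, 88) [409. 284.]
(-140, 21, 48) [407. 300.]
(-140, -21, 48) [407. 237.]
(0, 0, 88) [168. 284.]
```

View pics/w1.png

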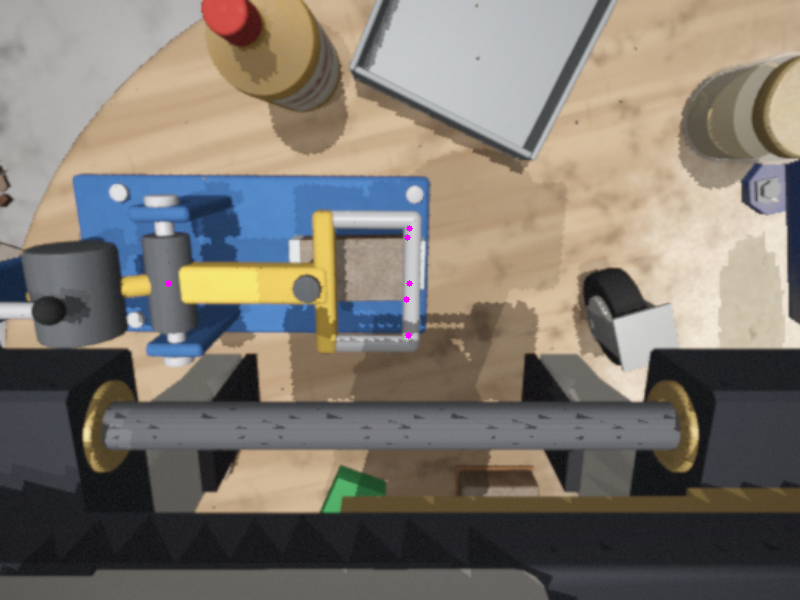

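```bash
python3 - <<'E'
from h import *
J=[595.2,-140.5,0.2965]; jx=np.array([np.cos(J[2]),np.sin(J[2]),0]);jy=np.array([-jx[1],jx[0],0])
pr=lambda s,b=np.zeros(3):(round(s['t'],2),(np.array([jx,jy,[0,0,1]])@(s['contact_force']-b)).round(2),round(s['width'],1),np.round(s['finger_force'],2),s['tcp_pos'].round(1))
bot.move_gripper(26,4)
bot.line_to(place(J,[-141,0,120])[0],150)
bot.line_to(place(J,[-141,0,71])[0],80)
bot.pause(.2); s=bot.read_state(); b=s['contact_force'].copy(); np.save("bias.npy",b); print(pr(s))
bot.move_gripper(6,4); bot.pause(.3)
print(pr(bot.read_state(),b)); bot.pause(.2); print(pr(bot.read_state(),b))
E
```

```text
(7.21, array([-0.02, -0.23, -0.11]), 25.9, np.float64(0.0), array([ 460.7, -181.7,   71.5]))
(7.94, array([-1.44,  0.11,  3.2 ]), 9.9, np.float64(4.0), array([ 460.1, -181.8,   71. ]))
(8.14, array([-3.44,  0.86,  4.42]), 9.8, np.float64(4.0), array([ 460.1, -181.8,   71. ]))
```

```bash
cat > arc.py <<'E'
from h import *
J=[595.2,-140.5,0.2965]; b=np.load("bias.npy")
A=np.array([[np.cos(J[2]),np.sin(J[2]),0],[-np.sin(J[2]),np.cos(J[2]),0],[0,0,1]])
D=17
def F(): s=bot.read_state(); return A@(s['contact_force']-b),s
def go(th,r,v):
    bot.line_to(place(J,[-r*np.cos(th),0,88+r*np.sin(th)-D])[0],v)
def polar(th):
    f,s=F(); return f@[-np.cos(th),0,np.sin(th)], f@[np.sin(th),0,np.cos(th)], f[1], s
E
python3 - <<'E'
from arc import *
r=141.
bot.pause(.3)
for i in range(3):
    fr,ft,fy,s=polar(0);print(round(s['t'],2),round(r,2),round(fr,2),round(ft,2),round(fy,2)); r+=np.clip(.2*fr,-1,1); go(0,r,20); bot.pause(.15)
th=0
while th<.4:
    th+=.04; go(th,r,35); bot.pause(.05)
    fr,ft,fy,s=polar(th); print(round(s['t'],2),round(th,2),round(r,2),"%.2f %.2f %.2f"%(fr,ft,fy),round(s['width'],1),s['tcp_pos'].round(1))
    if abs(fr)>9 or abs(ft)>9: break
    r+=np.clip(.15*fr,-.6,.6)
E
```

```text
8.44 141.0 3.88 4.96 0.59
8.84 141.78 0.45 2.56 1.52
9.24 141.87 -1.5 0.48 1.38
10.0 0.04 141.57 -3.60 -0.34 0.55 9.6 [ 460.2 -181.8   76.8]
10.36 0.08 141.03 -2.25 -1.42 -0.70 9.7 [ 460.5 -181.6   82.3]
10.72 0.12 140.69 -0.09 -1.35 -0.59 9.8 [ 461.  -181.4   87.8]
11.07 0.16 140.67 2.24 -0.01 -1.57 9.7 [ 461.8 -181.2   93.3]
11.43 0.2 141.01 3.40 -1.04 -0.99 10.1 [ 462.8 -180.9   99. ]
11.79 0.24 141.52 0.49 -0.97 0.02 9.5 [ 463.9 -180.6  104.8]
12.15 0.28 141.59 1.05 -0.50 0.51 9.7 [ 465.3 -180.2  110.3]
12.51 0.32 141.75 -0.60 -0.16 0.77 9.3 [ 466.8 -179.8  115.7]
12.87 0.36 141.66 -0.33 -0.15 -0.08 9.8 [ 468.5 -179.2  121. ]
13.22 0.4 141.61 -0.31 -0.53 0.34 9.9 [ 470.4 -178.7  126.2]
13.58 0.44 141.57 2.31 -0.60 -0.20 9.8 [ 472.5 -178.   131.3]
```

```bash
python3 - <<'E'
from arc import *
r=141.8; th=.44
while th<1.7:
    th+=.06; go(th,r,40); bot.pause(.03)
    fr,ft,fy,s=polar(th); print(round(s['t'],2),round(th,2),round(r,2),"%.2f %.2f %.2f"%(fr,ft,fy),round(s['width'],1))
    if abs(fr)>8 or abs(ft)>8: print("stop");break
    r+=np.clip(.12*fr,-.6,.6)
cv2.imwrite("pics/s2.png",cv2.resize(bot.camera("scene")[130:280,190:330,::-1],None,fx=4,fy=4,interpolation=cv2.INTER_CUBIC))
E
```

```text
13.98 0.5 141.8 2.00 -1.03 -1.49 10.1
14.38 0.56 142.04 3.94 -1.77 -1.54 10.0
14.78 0.62 142.51 2.18 -0.85 -1.57 9.7
15.18 0.68 142.77 2.02 -0.83 -1.20 9.6
15.58 0.74 143.02 1.42 0.53 -1.74 10.0
15.98 0.8 143.19 1.65 -0.23 -1.42 10.0
16.38 0.86 143.38 2.83 0.34 -1.04 9.5
16.78 0.92 143.72 1.52 -0.35 -0.74 9.5
17.18 0.98 143.91 1.29 -0.48 -1.01 9.7
17.58 1.04 144.06 1.70 0.25 -0.75 9.8
17.98 1.1 144.27 1.51 0.44 -1.02 10.2
18.38 1.16 144.45 1.27 0.54 -1.03 10.5
18.78 1.22 144.6 1.22 0.42 -1.11 9.8
19.18 1.28 144.75 1.36 1.12 -1.84 9.9
19.58 1.34 144.91 0.63 1.13 -1.10 10.0
19.98 1.4 144.98 0.61 0.52 -0.27 10.1
20.38 1.46 145.06 0.11 0.72 -1.10 10.0
20.78 1.52 145.07 0.10 1.46 -0.33 9.6
21.18 1.58 145.08 -0.57 0.60 -1.39 10.0
21.58 1.64 145.01 -0.42 2.32 -0.28 9.9
21.98 1.7 144.96 -0.36 1.27 -1.73 9.3
```

View pics/s2.png

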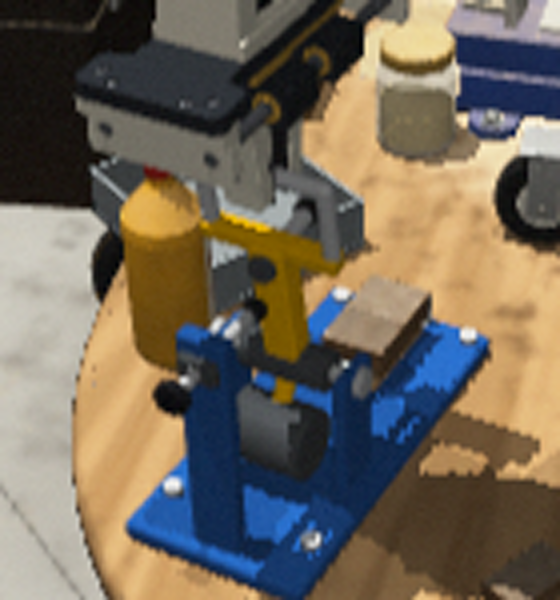

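```bash
python3 - <<'E'
from arc import *
r=145.; th=1.7; done=0
while th<2.3:
    d=.02 if th<1.83 else .008
    th+=d; go(th,r,15); bot.pause(.06)
    fr,ft,fy,s=polar(th)
    print("%.1f:%.3f,%.1f,%.1f,%.1f"%(s['t'],th,fr,ft,s['width']),end=' | ')
    if ft<-1:
        bot.pause(.25); fr,ft,fy,s=polar(th); print("\ncheck %.3f %.2f %.2f"%(th,fr,ft))
        if ft<-1.3: done=1;break
    if abs(fr)>8: break
    r+=np.clip(.1*fr,-.2,.2)
print(done,r,s['t'],s['tcp_pos'])
E
```

```text
22.4:1.720,-1.1,1.2,9.9 | 22.8:1.740,0.0,1.9,9.8 | 23.2:1.760,-0.2,1.2,9.6 | 23.6:1.780,-0.2,1.0,9.9 | 24.0:1.800,-0.8,1.6,9.9 | 24.4:1.820,-0.5,1.6,9.6 | 24.8:1.840,-0.5,1.1,9.4 | 25.1:1.848,1.3,-2.0,9.8 | 
check 1.848 1.62 -1.88
1 144.66589850485195 25.3917 [ 632.83230316 -129.01033936  210.2013822 ]
```

```bash
python3 - <<'E'
from arc import *
r=144.67; go(1.852,r,10); bot.pause(.25); fr,ft,fy,s=polar(1.852); print("%.2f %.2f"%(fr,ft),s['width'])
if ft<-1.5:
    bot.move_gripper(24); bot.pause(.2); fr,ft,fy,s=polar(1.85); print("%.2f %.2f"%(fr,ft),s['width'],s['tcp_pos'])
    bot.line_to(s['tcp_pos']+[0,0,80],120)
    bot.pause(.5); print(bot.read_state()['t'])
    cv2.imwrite("pics/s3.png",cv2.resize(bot.camera("scene")[130:280,190:330,::-1],None,fx=4,fy=4,interpolation=cv2.INTER_CUBIC))
E
```

```text
3.47 -5.50 9.87095962540508
0.18 0.05 23.742658392617773 [ 633.62136418 -128.76560771  209.98130774]
27.9333
```

View pics/s3.png

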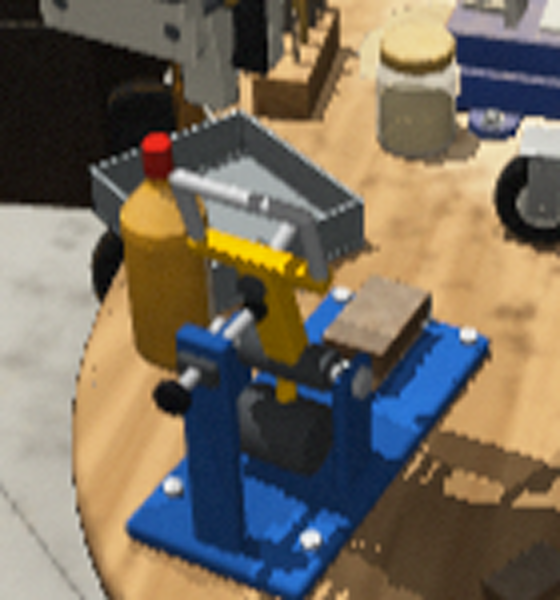

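```bash
python3 - <<'E'
from h import *
J=[595.2,-140.5,0.2965]
S=lambda q:np.array(q)/4.4+[200,150]-.4
T=lambda q:np.array(q)/4.4+[265,140]-.4
r=tri(S([126,70]),T([404,253]));print("cap",r.x,r.cost)
w=bot.get_calibration("wrist");V=np.load("w1.npy")
print(proj(w,r.x,V)*800/560)
c,s=np.cos(J[2]),np.sin(J[2]);d=r.x[:2]-J[:2];print("bottle in jig",c*d[0]+s*d[1],-s*d[0]+c*d[1])
t=np.array([459.6,-350.9]);print("dist tray",r.x[:2]-t)
# block top corners in w1 view / nest
for L in [(-105,0,48),(-140,21,48),(-140,-21,48),(-70,-21,48)]: print(proj(w,place(J,L),V)*800/560)
for f in(0,1):
  print(bot.solve_ik(place(J,[-105,0,29])[0],ori(J[2]+np.pi/2,0,f)))
  for y in(J[2]+np.pi/2,0,-.127,np.pi/2-.127): print(y,bot.solve_ik([460,-351,18],ori(y,0,f)))
E
```

```text
cap [ 573.03577222 -278.46323055  159.66260305] 0.38951229653474206
[[213.15768786   9.41511005]]
bottle in jig -61.50645977616373 -125.46737178913412
dist tray [113.43577222  72.43676945]
[[353.6584148  269.10996545]]
[[406.77261219 299.9883807 ]]
[[407.35558994 237.25073407]]
[[298.75959413 237.19404346]]
[ 0.04199567  0.33150479 -0.55970798  0.         -0.67958355 -1.31629199]
1.8672963267948965 [-0.31392667  0.41878717 -0.44464019  0.         -0.70736897 -0.96036966]
0 [-0.31392667  0.41878717 -0.44464019  0.         -0.70736897 -2.82766598]
-0.127 [-0.31392667  0.41878717 -0.44464019  0.         -0.70736897 -2.95466598]
1.4437963267948966 [-0.31392667  0.41878717 -0.44464019  0.         -0.70736897 -1.38386966]
[ 0.04199567  0.33150479 -0.55970798  0.         -0.67958355  1.82530066]
1.8672963267948965 [-0.31392667  0.41878717 -0.44464019  0.         -0.70736897  2.181223  ]
0 [-0.31392667  0.41878717 -0.44464019  0.         -0.70736897  0.31392667]
-0.127 [-0.31392667  0.41878717 -0.44464019  0.         -0.70736897  0.18692667]
1.4437963267948966 [-0.31392667  0.41878717 -0.44464019  0.         -0.70736897  1.757723  ]
```

```bash
python3 - <<'E'
from h import *
J=[595.2,-140.5,0.2965]; o=ori(J[2]+np.pi/2,0,0)
bot.move_ptp(place(J,[-120,0,280])[0],o)
bot.move_gripper(62,20)
bot.line_to(place(J,[-120,0,150])[0],200); bot.pause(.1)
st=bot.read_state();V=wview(st);im=cv2.resize(bot.camera("wrist")[:,:,::-1],(800,600));w=bot.get_calibration("wrist")
for L in [(-140,21,48),(-140,-21,48),(-70,-21,48),(-70,21,48)]:
    cv2.circle(im,tuple(int(v) for v in proj(w,place(J,L),V)[0]*800/560),3,(255,0,255),-1)
cv2.imwrite("pics/w2.png",im);print(st['t'],st['tcp_pos'])
E
```

```text
31.0583 [ 481.433361   -175.65146807  151.41488651]
```

View pics/w2.png

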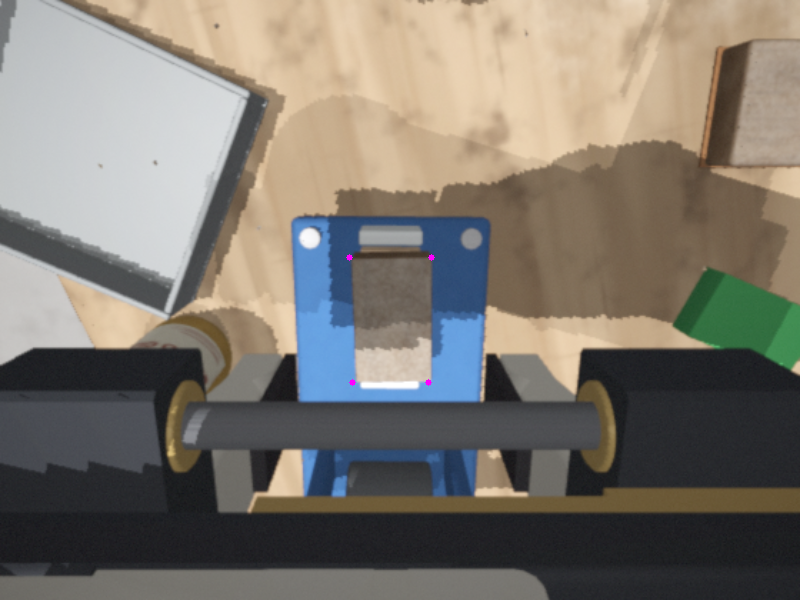

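```bash
python3 - <<'E'
from h import *
J=[595.2,-140.5,0.2965]
bot.line_to(place(J,[-126,-.5,130])[0],100); bot.pause(.2); b=bot.read_state()['contact_force']
for z in(95,75,60,45,35,26):
    bot.line_to(place(J,[-126,-.5,z])[0],90); f=bot.read_state()['contact_force']-b; print(z,f.round(1))
    if np.linalg.norm(f)>6: print("touch"); raise SystemExit
bot.move_gripper(30,20); bot.pause(.2); s=bot.read_state(); print(s['t'],s['width'],s['finger_force'])
if 38<s['width']<46:
    bot.line_to(place(J,[-126,-.5,150])[0],80); s=bot.read_state(); print(s['t'],s['width'],s['finger_force'],(s['contact_force']-b).round(2))
E
```

```text
95 [0.1 0.7 0.2]
75 [-0.5 -0.   0.1]
60 [ 0.2 -0.3  0.1]
45 [-0.7  0.6 -0.7]
35 [-0.2 -0.   0.9]
26 [ 0.2 -0.3  0.1]
34.4 41.95292935898984 19.87051248550415
36.1 41.88953004862852 19.87485498189926 [-0.48 -1.06 -1.85]
```

```bash
python3 - <<'E'
from h import *
Tr=[459.6,-350.9,-.127]; o=ori(Tr[2]+np.pi/2,0,0); p=lambda z:place(Tr,[-20,0,z])[0]
bot.line_to(p(150),180,o); bot.pause(.2); b=bot.read_state()['contact_force']
for z in(60,25,12,7):
    bot.line_to(p(z),90); f=bot.read_state()['contact_force']-b; print(z,f.round(1))
    if np.linalg.norm(f)>6: print("touch"); break
bot.move_gripper(58,10); bot.pause(.2); bot.line_to(p(170),120); bot.pause(.4)
print(bot.read_state()['t'])
im=bot.camera("scene")[120:280,190:330,::-1]
t=bot.camera("wrist")[:,:,::-1]
cv2.imwrite("pics/f.png",np.hstack([cv2.resize(im,(350,400)),cv2.resize(t,(450,338)).copy() if 0 else cv2.copyMakeBorder(cv2.resize(t,(450,338)),0,62,0,0,0)]))
E
```

```text
60 [-1.2  0.1  0.1]
25 [-1.3  0.1 -0. ]
12 [-0.4  0.6  1.1]
7 [-1.3  0.6  0. ]
42.3083
```

View pics/f.png

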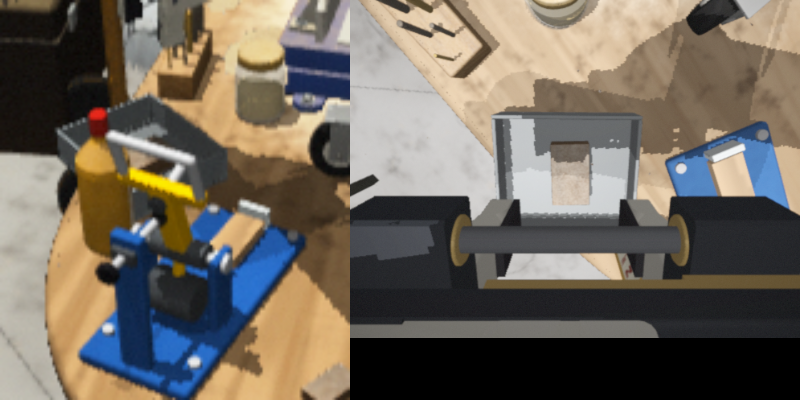

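The block lies flat in the middle of the tray (right half, about (570,172)). The hold-down arm rests open against its stop and the nest is empty.

```bash
python3 -c "
from plant import bot
print(bot.close_job())"
```

```text
the job is handed in; nothing more can be done
None
```

The hold-down arm rests open on its stop (felt at about 1.85 rad), the wooden block lies flat in the grey tray, and I handed the job in at about 42 s of the 72 s allowed; no verdict came back.

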